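# Seat the tapered press pot in its conical seat

### The job

Pick up the large flanged steel pot with the tapered foot and set it upright, foot down, into the flared conical seat on the press foot, so that it is fully home with its flange resting on the seat's rim; then let go of it. Lower it in gently, do not drop it, and leave the other two steel pots standing where they are.

Things in the scene. Friction and masses are not known exactly. Their poses are not given: they have to be found in the camera images.
- pot: The pot to move: bare steel, loose, standing upright, 98 mm tall, 0.28 to 0.56 kg, round about its z axis (up). Closed conical foot, 36 mm diameter at the bottom, 60 mm at 50 mm height; flange 80 mm diameter from 50 to 56 mm height; above it, to 98 mm, a straight open collar, 50 mm outside diameter, wall 4 mm: grip it there. Origin: centre of its underside.
- seat_rim (a point): Centre of the mouth of the fixed conical seat, level with its rim, 78 mm above the bench; z up. A flared aluminium cup in the middle of a round steel tray (144 mm diameter, edge 32 mm high). Mouth 64 mm inside, 76 mm outside diameter; 40 mm inside at the bottom, 54 mm deep. The pot fits with 2 mm play all round; when its flange rests on the rim, its origin is 50 mm below this point.
- small_pot: Not to be moved: a smaller steel pot of the same form, loose, 66 mm tall, flange 54 mm diameter, collar 34 mm diameter, tapered foot. Origin: centre of its underside.
- straight_pot: Not to be moved: a plain straight-sided open steel pot, loose, 60 mm diameter, 90 mm tall, no flange, no taper. Origin: centre of its underside.
Things that resemble listed ones, but are neither listed nor needed, are in the scene too. What is shaped like the pot but purple or red is not meant.

How it is judged (in metres and radians):
At the end, for the whole second after the job is handed in: The large tapered pot stands upright in the conical seat (within 10 degrees), its flange underside within 6 mm of the rim's height and its underside centred within 10 mm of the seat's axis, at rest (under 20 mm/s) and released (z of pot in the frame of seat_rim between -0.056 and -0.044 m and horizontal distance between pot and seat_rim below 0.01 m and angle between pot's own z axis and vertical below 0.175 rad and linear speed of pot below 0.02 m/s); the robot touches nothing.
It fails at once if the pot is dropped into the seat (over 0.7 m/s in or just above it) (horizontal distance between pot and seat_rim below 0.03 m and z of pot in the frame of seat_rim below 0 m and linear speed of pot above 0.7 m/s).
It fails at once if the small pot is moved (over 40 mm) (distance of small_pot from where it was at the start of the episode above 0.04 m).
It fails at once if the straight pot is moved (over 40 mm) (distance of straight_pot from where it was at the start of the episode above 0.04 m).
It fails at once if another steel pot is knocked over (over 30 degrees) (angle between any of small_pot, straight_pot's own z axis and vertical above 0.52 rad).
It also fails if it takes over 32 s, if anything falls off the work surface, if the arm or the gripper's body presses on something with over 40 N, if the wrist force passes 120 N, or if a joint passes its speed limit or range.

### The arm

A 6-joint arm with a two-finger parallel gripper is mounted at the origin on the work surface. World frame = base frame: x ahead of the robot, y to its left, z up, the work surface at z = 0. Lengths are in mm, angles in rad, forces in N, time in s.
With the tool pointing down it reaches from about 350 to 875 mm from the base axis. Payload 4.2 kg.
Tool frame: the origin (TCP) lies at the very end of the fingers, on their centre line; the grasp point (between the pads) lies 19 mm behind it; z points along the fingers, y is the line along which they close (so a half turn about z gives the same grasp; the last joint's range is limited). The gripper opens to 85 mm and grips with 20 to 120 N. Pads are 22 mm wide; open, the fingers measure 114 mm over their backs; the gripper's body (76 mm by 85 mm) begins 54 mm behind the grasp point. The pads swing forward as they close: fully open they stand 13 mm farther back than shut.
Start: joints at [-0.939, 0.385, 0.008, 0, -1.194, -0.259], TCP at [227.654, -582.042, 231.312] pointing down, gripper open.
Joint ranges: [-3.14, 3.14], [-1.21, 2.06], [-1.07, 1.41], [-3.16, 2.05], [-2.99, -0.16], [-3.1, 3.1]. Speed limits (rad/s): [2.79, 2.79, 3.14, 3.14, 3.14, 3.14].

### API

Orientations are given as a unit quaternion [x, y, z, w].
In Python, from bench import arm gives the robot as it stands.
- The arm moves only by the tool servo_tool, never from a script. Its argument "rows" is a list that holds one entry, the list of rows, each a list of 7 numbers: the finger opening in mm, from 0 to 85.4, then the shift along the tool's x, y, z in mm, then the turn, a rotation vector about the tool's x, y, z in rad. A call has 1 to 10 rows; each row is the pose to reach, as a shift and turn from the pose commanded when the call began, along the tool's axes at that moment; what a row does not reach only later rows make up. A row lasts 1/8 s, in which the tool goes at most 62.5 mm and 10.7 degrees, less where a joint would pass 70% of its speed; a pose out of reach is approached as far as the arm can. A call with a gripper value outside its range is refused whole. The fingers move at their own pace and stop on an object; the grip force is fixed at half the most. Time passes only in rows, so rows that repeat a pose let the fingers close. It gives the time, the measured TCP pose, the force, the opening and the grip force at its end, in the units of the state.
- arm.read_state(): the state, without advancing time (a new reading comes with each control period).
- arm.get_image(name): name is "scene" or "top"; returns the picture (384x512x3 uint8, red, green, blue); there is no depth.
- arm.camera_params(name): a dict with "intrinsics" (3x3 intrinsics, pixels), "R" (3x3) and "t" (3): a world point X has camera coordinates R X + t. Camera axes: x right, y down, z forward; pixel columns grow to the right and rows downward; lengths in mm; the calibration is good to about 2 mm. A picture is of the moment at which its call begins. camera_params takes no time and is no camera call.
- arm.job_done(): hands the job in; it is judged then, once.
The state is a dict: "clock": time; "joints": joint angles; "joint_vel": joint speeds; "joint_efforts": joint torques, N m; "position": TCP position; "ee_rot": TCP orientation; "contact_force": force on the tool from outside, world axes, zero at the start; "wrist_torque": the same for the moment, N m; "gripper_width": finger opening in mm; "grasp_force": force on a finger pad.
Only numpy, scipy, OpenCV 4.12 (cv2) and the standard library are available. Lean on these libraries where they do the work, as an engineer would, in place of code of your own. Each camera call takes 0.05 s, during which the arm holds its last target. There are 200 camera calls.

## Working session

There is one attempt and no reset: what is moved stays moved. The work goes in short steps, Python scripts to look and compute and a tool call to move; the robot and the scene stay as the last step left them, time stands still between calls to the robot, and variables do not carry over. Pictures are saved under pics/ and viewed, at most 10 in all, crops included, and the job is handed in when it is done.

Besides the shell and the picture viewer there is one more tool, called in YAML: its name, and indented under it one key for each argument. servo_tool: Moves the arm, as the interface text tells. Its arguments: {"type":"object","properties":{"rows":{"type":"array"}},"required":["rows"]}

```bash
mkdir -p pics; python3 - <<'E'
from bench import arm
import cv2
for n in("scene","top"):
    cv2.imwrite(f"pics/{n}0.png",cv2.cvtColor(arm.get_image(n),cv2.COLOR_RGB2BGR)); print(arm.camera_params(n))
s=arm.read_state();print(s['clock'],s['position'],s['ee_rot'],s['gripper_width'])
E
```

```text
{'intrinsics': array([[408.35915072,   0.        , 256.57819993],
       [  0.        , 408.35915072, 196.87870964],
       [  0.        ,   0.        ,   1.        ]]), 'R': array([[ 0.23509285,  0.97190914, -0.01113482],
       [ 0.57964186, -0.1493857 , -0.80106131],
       [-0.78022219,  0.18186958, -0.59847873]]), 't': array([-129.55666053, -202.473402  , 1306.1874525 ])}
{'intrinsics': array([[430.36058062,   0.        , 260.55104992],
       [  0.        , 430.36058062, 193.96407736],
       [  0.        ,   0.        ,   1.        ]]), 'R': array([[-0.00623439, -0.99993651,  0.00938672],
       [-0.99826097,  0.00567314, -0.05867582],
       [ 0.05861884, -0.0097362 , -0.99823296]]), 't': array([  31.18704121,  440.19480583, 1160.46817109])}
0.1 [ 227.45816635 -581.57819055  230.34377746] [-1.85233883e-01  9.82693974e-01  9.51368585e-04 -2.38137887e-04] 85.16460426946333
```

View pics/scene0.png

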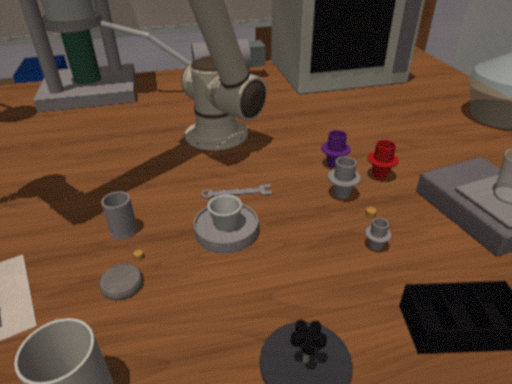

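View pics/top0.png

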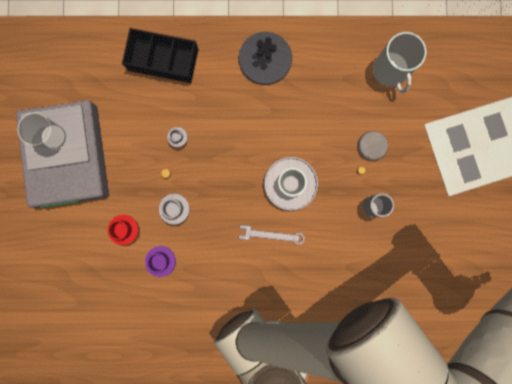

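The scene view shows the pot at about (344,178), with purple at (337,148) and red at (383,160), and the seat at (226,215). In the top view the pot is at (174,209) and the seat at (291,183). Next I'll fit circles to the top view.

```bash
cat > h.py <<'E'
import numpy as np,cv2
from bench import arm
def ray(n,uv,z):
    c=arm.camera_params(n);R,t=c['R'],c['t']
    o=-R.T@t;d=R.T@np.linalg.solve(c['intrinsics'],[uv[0],uv[1],1]);return o+d*(z-o[2])/d[2]
def pix(n,X):
    c=arm.camera_params(n);p=c['intrinsics']@(c['R']@np.array(X,float)+c['t']);return p[:2]/p[2]
E
python3 - <<'E'
from h import *
im=cv2.imread('pics/top0.png');sat=cv2.cvtColor(im,cv2.COLOR_BGR2HSV)[...,1]
m=(sat<70).astype('uint8')
tiles=[]
for name,(u,v),z in(("pot",(174,209),56),("seat",(291,183),32),):
    k=np.zeros_like(m);k[v-36:v+36,u-36:u+36]=m[v-36:v+36,u-36:u+36]
    cs,_=cv2.findContours(k,cv2.RETR_EXTERNAL,cv2.CHAIN_APPROX_NONE);c=max(cs,key=cv2.contourArea)
    e=cv2.fitEllipse(c);X=ray("top",e[0],z);print(name,e,X.round(1),"mm/px",np.linalg.norm(ray("top",(e[0][0]+1,e[0][1]),z)-X))
    for zz,r in((98,25),(98,21),(78,38),(78,32),(56,40)): print(zz,r,pix("top",[X[0],X[1],zz]).round(1),"scene",pix("scene",[X[0],X[1],zz]).round(1))
for f,u,v in(('top',174,209),('top',291,183),('scene',344,178),('scene',226,215)):
    a=cv2.imread(f'pics/{f}0.png')[v-37:v+38,u-37:u+38];a=cv2.resize(a,(300,300),interpolation=cv2.INTER_CUBIC);tiles.append(a)
cv2.imwrite('pics/c.png',np.vstack([np.hstack(tiles[:2]),np.hstack(tiles[2:])]))
E
```

```text
pot ((173.6758270263672, 208.79124450683594), (29.40804100036621, 30.211681365966797), 178.7681884765625) [400.3 256.4  56. ] mm/px 2.6105556655659203
98 25 [170.5 208.4] scene [345.  160.6]
98 21 [170.5 208.4] scene [345.  160.6]
78 38 [172.  208.6] scene [344.1 167.6]
78 32 [172.  208.6] scene [344.1 167.6]
56 40 [173.7 208.8] scene [343.  175.1]
seat ((290.40301513671875, 183.42257690429688), (52.418601989746094, 52.95234298706055), 60.653076171875) [467.2 -51.6  32. ] mm/px 2.6890115776174555
98 25 [292.5 181.3] scene [223.4 195.7]
98 21 [292.5 181.3] scene [223.4 195.7]
78 38 [291.8 181.9] scene [223.9 203.1]
78 32 [291.8 181.9] scene [223.9 203.1]
56 40 [291.1 182.7] scene [224.5 211. ]
```

View pics/c.png

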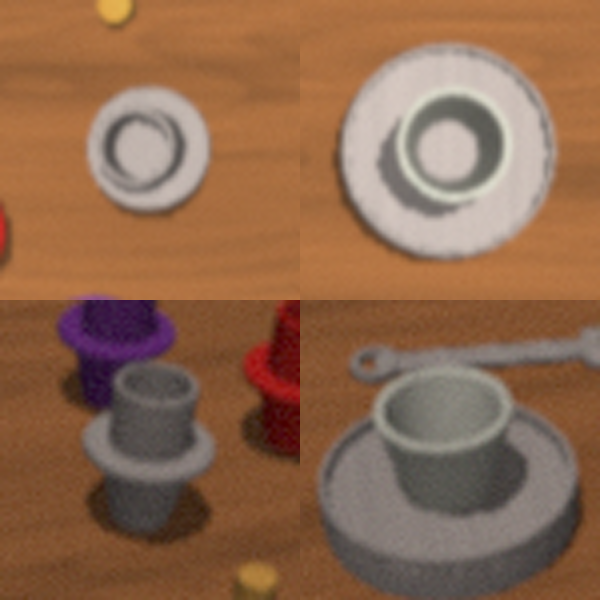

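```bash
python3 - <<'E'
from h import *
from scipy.optimize import least_squares
def obs(f,u,v,w,thr):
    im=cv2.imread(f'pics/{f}0.png').astype(int);B,G,R=im[...,0],im[...,1],im[...,2]
    m=((G>R+1)&(G>thr)).astype('uint8');k=np.zeros_like(m);k[v-w:v+w,u-w:u+w]=m[v-w:v+w,u-w:u+w]
    cs,_=cv2.findContours(k,cv2.RETR_EXTERNAL,cv2.CHAIN_APPROX_NONE);c=cv2.convexHull(max(cs,key=cv2.contourArea))
    print(f,cv2.fitEllipse(c));return np.array(cv2.fitEllipse(c)[0])
a=obs('top',292,182,20,150);b=obs('scene',225,205,26,130)
print(ray('top',a,78),ray('scene',b,78))
X=least_squares(lambda X:np.r_[pix('top',X)-a,pix('scene',X)-b],[467,-52,78]);print(X.x,X.fun)
p=(345.6,161.6);print('pot scene',ray('scene',p,98), ray('scene',(344.1,176.4),54))
q=np.array([-.18523,.98269]);x=np.array([2*q[0]**2-1,2*q[0]*q[1]]);y=np.array([x[1],-x[0]]);print(x,y)
s=arm.read_state()['position'][:2]
for n,t in(('via',(480,-250)),('via2',(470,0)),('pot',(400.3,256.4)),('seat',(467.2,-51.6))): print(n,(np.array(t)-s)@x,(np.array(t)-s)@y)
E
```

```text
Traceback (most recent call last):
cv2.error: OpenCV(4.12.0) /io/opencv/modules/imgproc/src/shapedescr.cpp:361: error: (-201:Incorrect size of input array) There should be at least 5 points to fit the ellipse in function 'fitEllipseNoDirect'
```

```bash
python3 - <<'E'
from h import *
from scipy.optimize import least_squares
def obs(f,u,v,w,thr):
    im=cv2.GaussianBlur(cv2.imread(f'pics/{f}0.png'),(3,3),0).astype(int);B,G,R=im[...,0],im[...,1],im[...,2]
    print((R-G)[v,u-20:u+21],G[v,u-20:u+21])
    m=((G>R-4)&(G>thr)).astype('uint8');k=np.zeros_like(m);k[v-w:v+w,u-w:u+w]=m[v-w:v+w,u-w:u+w]
    cs,_=cv2.findContours(k,cv2.RETR_EXTERNAL,cv2.CHAIN_APPROX_NONE);c=cv2.convexHull(np.vstack(cs))
    print(f,cv2.fitEllipse(c));return np.array(cv2.fitEllipse(c)[0])
a=obs('top',292,182,20,150);b=obs('scene',225,205,26,115)
print(ray('top',a,78),ray('scene',b,78))
X=least_squares(lambda X:np.r_[pix('top',X)-a,pix('scene',X)-b],[467,-52,78]);print(X.x,X.fun)
print('pot scene',ray('scene',(345.6,161.6),98), ray('scene',(344.1,176.4),54))
q=np.array([-.18523,.98269]);x=np.array([2*q[0]**2-1,2*q[0]*q[1]]);y=np.array([x[1],-x[0]]);print(x,y)
s=arm.read_state()['position'][:2]
for n,t in(('via',(480,-250)),('via2',(470,0)),('pot',(400.3,256.4)),('seat',(467.2,-51.6))): print(n,(np.array(t)-s)@x,(np.array(t)-s)@y)
E
```

```text
[13 12 10  8  7  5  4  3  2  2  3  7 10 12 12 13 13 14 14 14 14 13 13 13
 13 11  7  3  1  1  1  2  2  3  4  9 13 13 13 13 13] [191 176 149 125 120 140 174 187 164 138 136 155 179 192 196 195 195 196
 197 197 196 195 195 195 190 171 136 107  96  94  94 105 142 188 208 201
 193 192 193 193 192]
top ((291.7749938964844, 182.12265014648438), (26.95916748046875, 27.869770050048828), 35.22027587890625)
[42 33 20 10  4  2  2  2  2  2  2  3  3  3  2  2  3  3  3  2  2  3  3  3
  3  3  3  2  2  2  2  3  4  2  3  3  5  9 12 17 23] [ 85  99 124 141 134 108  89  88  92  96 101 106 111 114 117 120 122 125
 126 128 130 131 131 130 128 127 127 126 124 122 119 115 112 119 133 142
 133 114 102  98  97]
scene ((224.100830078125, 205.7161407470703), (20.662826538085938, 31.40474510192871), 84.32337188720703)
[466.69175631 -51.56115314  78.        ] [476.26692846 -52.87921228  78.        ]
[467.33170264 -51.89824509  71.04796637] [-0.09190532 -0.01569746 -0.0781488  -0.00070814]
pot scene [404.90209609 255.88408772  98.        ] [403.43537363 258.18971086  54.        ]
[-0.93137969 -0.36404734] [-0.36404734  0.93137969]
via -355.9224932077865 216.88801159546477
via2 -437.6205306157865 453.37340851946476
pot -466.04510323940644 717.5532615291248
seat -416.2278248621865 406.3335488434647
```

servo_tool:
  rows:
    - [[85,-356,217,0,0,0,0],[85,-356,217,0,0,0,0],[85,-356,217,0,0,0,0],[85,-356,217,0,0,0,0],[85,-356,217,0,0,0,0],[85,-356,217,0,0,0,0],[85,-438,453,0,0,0,0],[85,-438,453,0,0,0,0],[85,-438,453,0,0,0,0],[85,-438,453,0,0,0,0]]

```text
clock: 1.35
position: [468.3, -32.0, 231.2]
ee_rot: [-0.185, 0.983, 0.0, -0.0]
contact_force: [1.5, 0.4, 0.6]
gripper_width: 84.5
grasp_force: 0.0
```

servo_tool:
  rows:
    - [[85,-40,280,0,0,0,0],[85,-40,280,0,0,0,0],[85,-40,280,0,0,0,0],[85,-40,280,0,0,0,0],[85,-40,280,0,0,0,0],[85,-40,280,0,0,0,0],[85,-40,280,0,0,0,0],[85,-40,280,0,0,0,0]]

```text
clock: 2.35
position: [404.1, 240.3, 231.2]
ee_rot: [-0.185, 0.983, -0.0, -0.0]
contact_force: [-0.1, 0.1, 0.5]
gripper_width: 85.3
grasp_force: 0.0
```

servo_tool:
  rows:
    - [[85,-3,16,20,0,0,0],[85,-3,16,60,0,0,0],[85,-3,16,100,0,0,0],[85,-3,16,110,0,0,0],[85,-3,16,110,0,0,0],[85,-3,16,110,0,0,0]]

```text
clock: 3.1
position: [401.9, 258.0, 122.9]
ee_rot: [-0.185, 0.983, 0.001, 0.001]
contact_force: [0.6, 0.6, 0.5]
gripper_width: 85.0
grasp_force: 0.0
```

```bash
python3 - <<'E'
from h import *
s=arm.read_state();print(s['position'],s['ee_rot'])
a=arm.get_image('top')[159:259,124:224];b=arm.get_image('scene')[110:210,294:394]
cv2.imwrite('pics/d.png',cv2.cvtColor(cv2.resize(np.hstack([a,b]),(800,400),interpolation=cv2.INTER_CUBIC),cv2.COLOR_RGB2BGR))
E
```

```text
[401.94896202 257.98217467 122.91958502] [-1.85266457e-01  9.82686876e-01  9.60453958e-04  1.38622768e-03]
```

View pics/d.png

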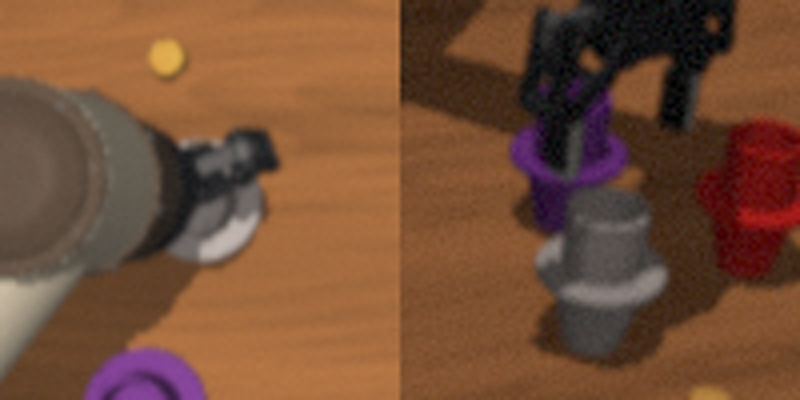

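The scene crop shows the fingertips straddling the collar, at about (565,172) and (675,128) in the crop, with the collar top at (607,210). I'll check where these should project.

```bash
python3 - <<'E'
from h import *
y=np.array([-.364,.931]);x=np.array([-.931,-.364])
for z in(123,136):
  for s in(-1,1):
    for d in (42.5,57):
      for w in (-11,11):
        P=np.r_[np.array([402,258])+s*d*y+w*x,z];p=pix('scene',P);q=pix('top',P);print(z,s,d,w,((p-[294,110])*4+[402,2]).round(),((q-[124,159])*4+2).round())
E
```

```text
123 -1 42.5 -11 [575. 199.] [235. 154.]
123 -1 42.5 11 [549. 183.] [248. 187.]
123 -1 57 -11 [557. 207.] [257. 145.]
123 -1 57 11 [531. 191.] [270. 178.]
123 1 42.5 -11 [679. 156.] [106. 205.]
123 1 42.5 11 [652. 141.] [119. 238.]
123 1 57 -11 [696. 149.] [ 84. 213.]
123 1 57 11 [669. 134.] [ 97. 247.]
136 -1 42.5 -11 [578. 180.] [232. 153.]
136 -1 42.5 11 [551. 164.] [245. 186.]
136 -1 57 -11 [559. 188.] [254. 144.]
136 -1 57 11 [533. 172.] [267. 177.]
136 1 42.5 -11 [682. 137.] [101. 204.]
136 1 42.5 11 [655. 122.] [114. 238.]
136 1 57 -11 [699. 129.] [ 78. 213.]
136 1 57 11 [672. 115.] [ 91. 247.]
```

servo_tool:
  rows:
    - [[85,0,-1,20,0,0,0],[85,0,-1,38,0,0,0],[85,0,-1,50,0,0,0],[85,0,-1,57,0,0,0],[85,0,-1,57,0,0,0],[85,0,-1,57,0,0,0]]

```text
clock: 3.95
position: [401.6, 256.7, 64.8]
ee_rot: [-0.185, 0.983, 0.0, 0.0]
contact_force: [-0.5, 0.4, 0.5]
gripper_width: 84.8
grasp_force: 0.0
```

servo_tool:
  rows:
    - [[70,0,0,0,0,0,0],[60,0,0,0,0,0,0],[54,0,0,0,0,0,0],[50,0,0,0,0,0,0],[45,0,0,0,0,0,0],[40,0,0,0,0,0,0],[40,0,0,0,0,0,0]]

```text
clock: 4.82
position: [401.4, 256.6, 64.9]
ee_rot: [-0.185, 0.983, 0.0, 0.0]
contact_force: [-2.7, 0.1, 5.8]
gripper_width: 49.1
grasp_force: 61.4
```

servo_tool:
  rows:
    - [[40,0,0,-5,0,0,0],[40,0,0,-15,0,0,0],[40,0,0,-35,0,0,0],[40,0,0,-65,0,0,0],[40,0,0,-100,0,0,0],[40,0,0,-130,0,0,0],[40,0,0,-150,0,0,0],[40,0,0,-150,0,0,0],[40,0,0,-150,0,0,0]]

```text
clock: 5.95
position: [400.4, 255.6, 213.1]
ee_rot: [-0.185, 0.983, -0.001, -0.001]
contact_force: [1.2, -0.4, -4.9]
gripper_width: 49.0
grasp_force: 62.9
```

servo_tool:
  rows:
    - [[40,3,-20,0,0,0,0],[40,10,-60,0,0,0,0],[40,16,-100,0,0,0,0],[40,23,-145,0,0,0,0],[40,30,-190,0,0,0,0],[40,38,-235,0,0,0,0],[40,44,-275,0,0,0,0],[40,48,-300,0,0,0,0],[40,50,-310,0,0,0,0],[40,50,-310,0,0,0,0]]

```text
clock: 7.2
position: [467.0, -51.2, 213.6]
ee_rot: [-0.185, 0.983, 0.0, -0.001]
contact_force: [0.6, 0.3, -5.4]
gripper_width: 48.9
grasp_force: 63.4
```

servo_tool:
  rows:
    - [[40,0,0,10,0,0,0],[40,0,0,25,0,0,0],[40,0,0,40,0,0,0],[40,0,0,50,0,0,0],[40,0,0,55,0,0,0],[40,0,0,55,0,0,0],[40,0,0,55,0,0,0]]

```text
clock: 8.07
position: [468.1, -50.4, 159.8]
ee_rot: [-0.185, 0.983, -0.0, 0.001]
contact_force: [0.7, -0.3, -4.8]
gripper_width: 48.9
grasp_force: 63.4
```

```bash
python3 - <<'E'
from h import *
s=arm.read_state();print(s['position'],s['ee_rot'],s['contact_force'])
a=arm.get_image('top')[132:232,241:341];b=arm.get_image('scene');cv2.imwrite('pics/s1.png',b[...,::-1]);b=b[145:245,176:276]
cv2.imwrite('pics/e.png',cv2.cvtColor(cv2.resize(np.hstack([a,b]),(800,400),interpolation=cv2.INTER_CUBIC),cv2.COLOR_RGB2BGR))
x,y=s['position'][:2];z=s['position'][2]-65
for h in(0,50,53,56):print(h,((pix('scene',[x,y,z+h])-[176,145])*4+[402,2]).round())
for e in(78,):print('rim',((pix('scene',[466.8,-51.6,e])-[176,145])*4+[402,2]).round())
E
```

```text
[468.11250025 -50.43163815 159.81249776] [-1.85460501e-01  9.82651528e-01 -6.21037855e-05  6.11444654e-04] [ 0.71612061 -0.32636693 -4.77182218]
0 [594. 210.]
50 [589. 133.]
53 [588. 128.]
56 [588. 123.]
rim [594. 234.]
```

View pics/e.png

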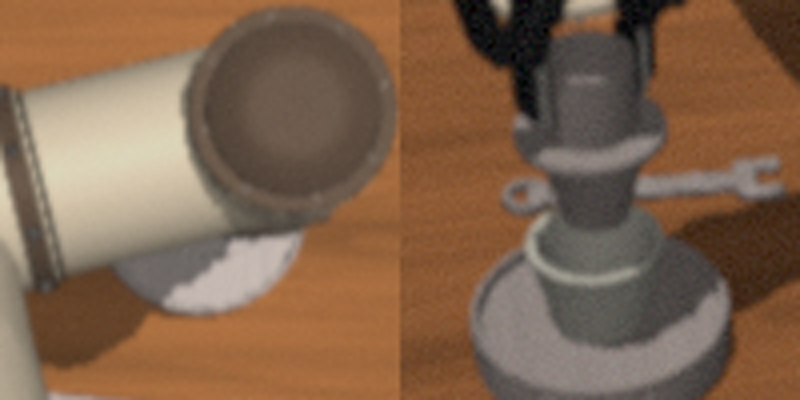

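The held pot hangs upright, with the flange centred at crop (590,130) as predicted. The rim is at about (595,243), some 2 px lower than predicted from the top view. I'll check the seat's x with edge profiles before inserting.

```bash
python3 - <<'E'
from h import *
th=np.linspace(0,2*np.pi,361)
def ext(n,c,r,z):
    P=np.array([pix(n,[c[0]+r*np.cos(t),c[1]+r*np.sin(t),z]) for t in th]);return np.r_[P.min(0),P.max(0)].round(1)
im=cv2.imread('pics/scene0.png')[...,1].astype(int);tp=cv2.imread('pics/top0.png')[...,1].astype(int)
S=(466.8,-51.6)
print('seat scene: rim out',ext('scene',S,38,78),'in',ext('scene',S,32,78),'tray top',ext('scene',S,72,32),'tray bot',ext('scene',S,72,0))
print('v190-255',im[188:256,222:227].mean(1).astype(int))
print('top rim',ext('top',S,38,78),'in',ext('top',S,32,78),'tray',ext('top',S,72,32))
print('v150-214',tp[150:215,290:294].mean(1).astype(int))
print('u258-324',tp[181:184,258:325].mean(0).astype(int))
P=(400.5,256.4)
print('pot scene flange',ext('scene',P,40,53),'collar',ext('scene',P,25,98)); print('v148-205',im[148:206,342:347].mean(1).astype(int))
E
```

```text
seat scene: rim out [206.3 192.7 241.4 214.1] in [209.1 194.3 238.7 212.3] tray top [192.7 199.9 257.3 241.4] tray bot [194.2 210.4 257.5 252.4]
v190-255 [ 83  92 112 125 126 130 139 150 147 132 129 129 126 130 128 127 128 127
 128 127 127 127 125 124 124 132 145 138 110  89  84  85  86  86  86  85
  87  85  87  83  86  84  88 103 116 125 127 123 128 126 123 125 126 122
 117 100  84  81  81  80  82  81  81  80  78  80  78  79]
top rim [277.1 167.4 306.5 196.8] in [279.4 169.7 304.2 194.5] tray [263.6 156.9 317.2 210.4]
v150-214 [110 115 120 116 113 113 129 152 157 169 188 194 194 194 195 195 197 206
 211 183 133 106 101 100 101 118 157 186 195 196 195 195 197 195 197 196
 195 195 195 190 172 144 125 139 187 207 176 133 135 166 186 192 194 193
 194 193 194 189 174 149 119 106 115 119 119]
u258-324 [107 108 108 105  97  85 124 177 190 191 194 196 195 195 193 182 147 120
 115 131 180 202 162 131 129 153 183 194 195 196 193 196 197 197 195 194
 194 195 193 177 132 100  95  93  94  95 135 201 216 198 191 192 192 193
 191 190 181 148 138 146 122 107 106 105 104 105 104]Traceback (most recent call last):
  File "<stdin>", line 13, in <module>
  File "<stdin>", line 4, in ext
  File "h.py", line 7, in pix
    c=arm.camera_params(n);p=c['intrinsics']@(c['R']@np.array(X,float)+c['t']);return p[:2]/p[2]
ValueError: time passes only in moves, steps and waits
```

servo_tool:
  rows:
    - [[40,-1,-3,0,0,0,0],[40,-1,-3,10,0,0,0],[40,-1,-3,20,0,0,0],[40,-1,-3,30,0,0,0],[40,-1,-3,38,0,0,0],[40,-1,-3,44,0,0,0],[40,-1,-3,44,0,0,0]]

```text
clock: 9.05
position: [469.4, -53.0, 114.8]
ee_rot: [-0.185, 0.983, -0.0, -0.001]
contact_force: [-0.4, 0.3, -4.6]
gripper_width: 49.3
grasp_force: 63.4
```

servo_tool:
  rows:
    - [[40,0,0,3,0,0,0],[40,0,0,6,0,0,0],[40,0,0,9,0,0,0],[40,0,0,12,0,0,0],[40,0,0,12,0,0,0],[40,0,0,12,0,0,0]]

```text
clock: 9.8
position: [469.4, -52.9, 103.2]
ee_rot: [-0.185, 0.983, 0.0, -0.0]
contact_force: [0.0, 1.7, -5.3]
gripper_width: 49.0
grasp_force: 63.5
```

servo_tool:
  rows:
    - [[40,0,0,2,0,0,0],[40,0,0,4,0,0,0],[40,0,0,5,0,0,0],[40,0,0,6,0,0,0],[40,0,0,6,0,0,0]]

```text
clock: 10.42
position: [469.4, -52.6, 97.7]
ee_rot: [-0.185, 0.983, 0.0, -0.0]
contact_force: [-3.5, 4.3, 2.3]
gripper_width: 49.0
grasp_force: 64.1
```

servo_tool:
  rows:
    - [[40,0.6,1.8,0,0,0,0],[40,0.6,1.8,0,0,0,0],[40,0.6,1.8,1,0,0,0],[40,0.6,1.8,2,0,0,0],[40,0.6,1.8,2,0,0,0]]

```text
clock: 11.05
position: [469.5, -51.9, 96.7]
ee_rot: [-0.186, 0.983, -0.001, 0.001]
contact_force: [-2.8, -2.2, 8.0]
gripper_width: 48.8
grasp_force: 64.7
```

servo_tool:
  rows:
    - [[40,1.6,0,0,0,0,0],[40,1.6,0,0,0,0,0],[40,1.6,0,1,0,0,0],[40,1.6,0,2,0,0,0],[40,1.6,0,2,0,0,0]]

```text
clock: 11.68
position: [469.3, -52.0, 96.1]
ee_rot: [-0.186, 0.983, -0.001, 0.003]
contact_force: [-3.8, 0.8, 14.7]
gripper_width: 49.2
grasp_force: 65.4
```

```bash
python3 - <<'E'
from h import *
b=arm.get_image('scene');s=arm.read_state();print(s['position'],s['ee_rot'],s['contact_force'],s['wrist_torque'])
b=b[150:225,186:261]
cv2.imwrite('pics/f.png',cv2.cvtColor(cv2.resize(b,(600,600),interpolation=cv2.INTER_CUBIC),cv2.COLOR_RGB2BGR))
E
```

```text
[469.27060456 -52.04743472  96.10481861] [-1.86172537e-01  9.82513573e-01 -6.52338982e-04  2.53750138e-03] [-3.49276995 -0.97714401 15.65830022] [-0.06283298  1.10141554  0.03525389]
```

View pics/f.png

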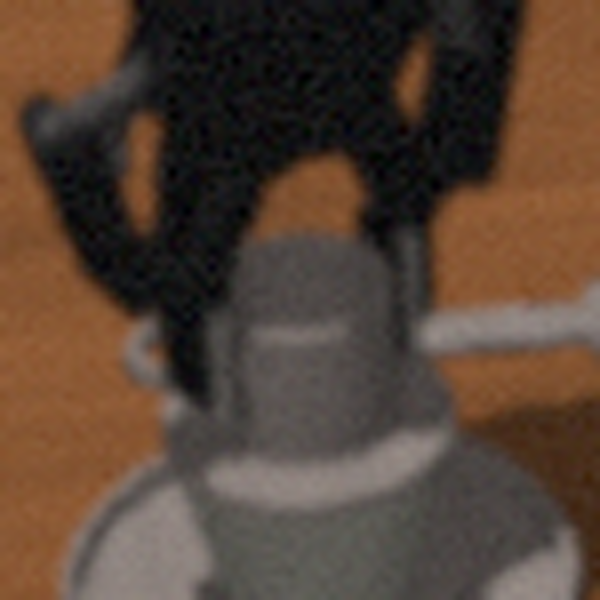

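The flange sits on or within about 2–3 mm of the rim, with the pot upright at crop (315,480). I'll relieve the press force and release.

servo_tool:
  rows:
    - [[40,0,0,-1.5,0,0,0],[48,0,0,-1.5,0,0,0],[52,0,0,-1.5,0,0,0],[58,0,0,-1.5,0,0,0],[70,0,0,-1.5,0,0,0],[85,0,0,-1.5,0,0,0],[85,0,0,-1.5,0,0,0],[85,0,0,-1.5,0,0,0],[85,0,0,-1.5,0,0,0]]

```text
clock: 12.85
position: [467.0, -52.1, 94.8]
ee_rot: [-0.185, 0.983, 0.0, 0.0]
contact_force: [-0.4, 0.4, 0.5]
gripper_width: 85.0
grasp_force: 0.0
```

servo_tool:
  rows:
    - [[85,0,0,-5,0,0,0],[85,0,0,-15,0,0,0],[85,0,0,-35,0,0,0],[85,0,0,-65,0,0,0],[85,0,0,-100,0,0,0],[85,0,0,-120,0,0,0],[85,30,-150,-120,0,0,0],[85,30,-150,-120,0,0,0],[85,30,-150,-120,0,0,0],[85,30,-150,-120,0,0,0]]

```text
clock: 14.1
position: [493.7, -204.4, 215.1]
ee_rot: [-0.184, 0.983, -0.0, 0.0]
contact_force: [0.1, 0.0, -0.2]
gripper_width: 85.4
grasp_force: 0.0
```

```bash
python3 - <<'E'
from h import *
b=arm.get_image('scene');a=arm.get_image('top');s=arm.read_state();print(s['clock'],s['position'],s['contact_force'])
S=(469,-52)
for z in(78,84,126):print(z,((pix('scene',[*S,z])-[186,150])*5.333+2).round(),((pix('top',[*S,z])-[254,145])*5.333+402).round())
c=np.hstack([b[150:225,186:261],a[145:220,254:329]])
cv2.imwrite('pics/g.png',cv2.cvtColor(cv2.resize(c,(800,400),interpolation=cv2.INTER_CUBIC),cv2.COLOR_RGB2BGR))
E
```

```text
14.2 [ 493.44026246 -202.6357868   215.1390148 ] [0.48351316 0.77031553 0.15338611]
78 [204. 288.] [604. 595.]
84 [203. 276.] [605. 594.]
126 [197. 191.] [613. 586.]
```

View pics/g.png

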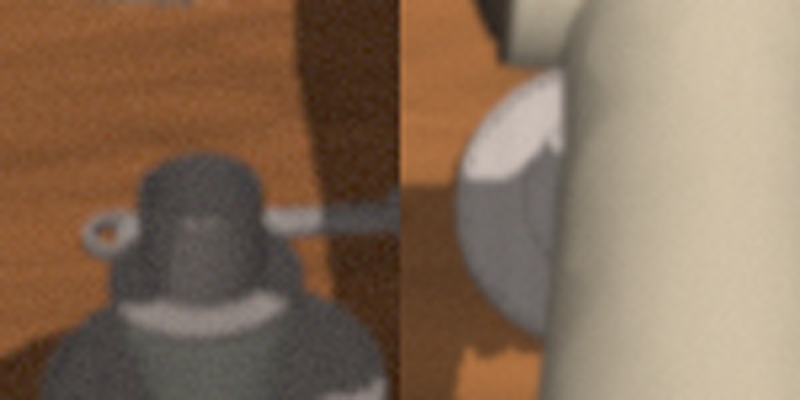

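The pot stands free and upright in the seat: its collar top is at (200,190) against a predicted (197,191), and the flange is level at the rim. I'm handing it in.

```bash
python3 -c "
from bench import arm
print(arm.job_done())"
```

```text
the job is handed in; nothing more can be done
None
```

The large tapered pot stands upright and released in the conical seat; by camera, its flange is at rim height to within a few mm. I handed the job in at about 14 s, but the simulator returned no verdict.

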